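# Hold the tea grinder's bayonet lid at pulse

## Task

Give the washed tea grinder a pulse: lift the clear lid off the brown tile by its grip bar and set it down into the grinder's collar, its two lugs in the two notches, then turn it clockwise against the spring to the pulse mark, half-way to the lock click (30 degrees of the 60), and never on to the click. Finish while still gripping the lid and holding it at the pulse mark: if you let go it springs back. The lid is thin, so grip it lightly (under 70 N) and press it down lightly, and leave the other things on the cabinet where they are.

Things in the scene. Friction and masses are not known exactly. Their poses are not given: they have to be found in the camera images.
- lid_grip (a point): Centre of the black grip bar on the lid, 59 mm above the lid's underside. The bar is an upright slab with flat sides: 52 mm long (x), 16 mm thick (y, pinch here), 42 mm high. The clear dome begins 21 mm below this point and is 88 mm across, so keep the fingertips above it. x along the bar, z up.
- lid: The whole lid, 0.11 to 0.20 kg, standing upright on a brown tile 120 x 120 x 9 mm; origin at the centre of its underside, same axes as lid_grip. The same after half a turn. Under the dome's shoulder (16 mm up) is a skirt 70 mm across. It cracks if the fingers grip it with 70 N or more each, or if it is pressed on the grinder with 60 N or more.
- lid_lug (a point): Outer end of one of the two lugs, at the foot of the lid's skirt, 41 mm from the lid's axis along its +x and 4 mm above its underside; the other is opposite, at -x, so both lie under the ends of the bar. A lug is 14 mm wide and 8 mm high. A small ridge on the dome's edge above each lug points at the marks on the collar.
- grinder: The grinder, fixed on the top: an upright steel cylinder about 100 mm across, 124 mm high, open above; origin at the centre of its underside, z up. Two notches in its collar, at its +x and -x. When the lid is fully down, lid_grip is on the axis, 167 mm above this origin; with the lugs standing on the collar it is 183 mm above it.
- collar (a point): Centre of the collar's mouth, 124 mm above the grinder's underside, same axes. The mouth is 74 mm across; the notches are 19 mm wide and reach 43 mm from the axis. With the bar along x (either way round) the lid drops in. Raised marks on the rim, both sides: one dot at the notch, a longer bar 30 degrees clockwise (pulse), two dots at 60 (lock).
- interlock (a joint): Turn of the sprung ring in the collar, rad: 0 at rest. The lid turns clockwise only (seen from above; its yaw goes down); after about 3 degrees its lugs push the ring, which pushes back with 0.04 to 0.14 N m. About 0.48 with the lid at the pulse mark; the click begins to be felt near 0.75 and falls in at 1.0.
- bead: Glass paperweight bead, 50 mm across, a bystander.
- spatula: Aluminium spatula, 200 mm long, a bystander.
- dish: White ceramic dish, 110 mm across, 30 mm high, a bystander.
- canister: Copper tea canister, 74 mm across, 92 mm high, a bystander.
- cup: Tea cup, 66 mm across, 70 mm high, a bystander.
- brush: Brush, 170 mm long, a bystander.
- tape: Roll of paper tape, 90 mm across, 24 mm high, a bystander.
- tile: Kaki brown tile, 120 x 120 x 9 mm, loose, on which the lid stands; it stays where it is. Origin at the centre of its underside.
There are look-alikes about, which are no part of the job. What is shaped like the lid but red is not meant.

How it is judged:
On the way, in this order (a step that is already met when the one before it is completed fails the run):
1. the lid is gripped and lifted off the tile (height (world z) of lid_grip above 0.1 m and contact force between the fingers and lid above 1 N), for 0.1 s.
2. the lid is down in the collar with its lugs in the notches, not yet turned (z of lid_grip in the frame of grinder between 0.162 and 0.171 m and horizontal distance between lid_grip and grinder below 0.004 m and angle between lid_grip's own z axis and vertical below 0.07 rad and angle between the x axis of lid_grip and the x axis of grinder, either way round below 0.2 rad and value of joint interlock below 0.15 rad), for 0.1 s.
At the end, for the whole second after the job is handed in: Through the last second the lid sits in the collar (grip centre 162 to 171 mm above the grinder's underside, within 4 mm of its axis, within 4 degrees of upright), turned clockwise 30 +- 8 degrees with the ring at 0.30 to 0.66 rad, at rest, and the fingers still grip it (z of lid_grip in the frame of grinder between 0.162 and 0.171 m and horizontal distance between lid_grip and grinder below 0.004 m and angle between lid_grip's own z axis and vertical below 0.07 rad and angle between the x axis of lid_grip and the x axis of grinder, either way round between 0.384 and 0.664 rad and value of joint interlock between 0.3 and 0.66 rad and contact force between the fingers and lid above 2 N and angular speed of lid below 0.15 rad/s); the arm keeps its last pose, push and grip.
It fails at once if the lid is turned on towards the lock click (ring beyond 0.80 rad) (value of joint interlock above 0.8 rad).
It fails at once if the lid is gripped too hard (70 N by each of the two fingers) (contact force between the fingers and lid above 140 N).
It fails at once if the lid is pressed on the grinder hard (over 60 N) (contact force between lid and grinder above 60 N).
It fails at once if a bystander or the tile is pushed more than 30 mm (distance of any of bead, spatula, dish, canister, cup, brush, tape, tile from where it was at the start of the episode above 0.03 m).
It also fails if it takes over 51 s, if anything falls off the work surface, if the arm or the gripper's body presses on something with over 40 N, if the wrist force passes 120 N, or if a joint passes its speed limit or range.

## Robot

A 6-joint arm with a two-finger parallel gripper is mounted at the origin on the work surface. World frame = base frame: x ahead of the robot, y to its left, z up, the work surface at z = 0. Lengths are in m, angles in rad, forces in N, time in s.
With the tool pointing down it reaches from about 0.425 to 0.95 m from the base axis. Payload 3.5 kg.
Tool frame: the origin (TCP) lies midway between the tips of the shut fingers; the grasp point (between the pads) lies 19 mm behind it; x points along the fingers, y is the direction in which the jaws open and shut, and the axes are right-handed (so a half turn about x gives the same grasp; the last joint's range is limited). The gripper opens to 85 mm and grips with 20 to 120 N. Pads are 22 mm wide; open, the fingers measure 114 mm over their backs; the gripper's body (76 mm by 85 mm) begins 54 mm behind the grasp point. The pads swing forward as they close: fully open they stand 13 mm farther back than shut.
Start: joints at [0.961, 0.286, 1.577, -0, 1.279, -0.15], TCP at [0.3, 0.605, 0.231] pointing down, gripper open.
Joint ranges: [-2.77, 2.77], [-0.9, 2.22], [0.21, 2.48], [-1.53, 4.67], [0.24, 2.81], [-2.84, 2.84]. Speed limits (rad/s): [2.79, 2.79, 3.14, 3.14, 3.14, 3.14].

## Interface

Orientations are given as a unit quaternion [x, y, z, w].
In Python, from plant import ctrl, vision gives the robot as it stands. The module is installed in compiled form; this text tells all that it offers.
- The arm moves only by the tool play_rows, never from a script. Its arguments are lists of equal length, an entry for each row: "claw": the closure in counts, from 0 (fully open) to 255 (shut); "travel": the shift along the tool's x, y, z in m, a list of three; "dr": the turn, a rotation vector about the tool's x, y, z in rad, a list of three. In form: {"claw": [claw, ...], "travel": [[tx, ty, tz], ...], "dr": [[wx, wy, wz], ...]}. A call has 1 to 20 rows; each row is the pose to reach, as a shift and turn from the pose measured when the call began, along the tool's axes at that moment; what a row does not reach only later rows make up. A row lasts 1/10 s, in which the tool goes at most 50 mm and 8.59 degrees, less where a joint would pass 70% of its speed; a pose out of reach is approached as far as the arm can. A call with a gripper value outside its range is refused whole. The fingers move at their own pace and stop on an object; "force" is the grip in N (left out, the last holds). Time passes only in rows, so rows that repeat a pose let the fingers close. It gives the time, the measured TCP pose, the force and the opening at its end, in the units of the state.
- ctrl.get_state(): the state, without advancing time (a new reading comes with each control period).
- vision.read_camera(name): name is "side" or "top" or "wrist"; returns a dict with "img" (480x640x3 uint8, red, green, blue), "range_z" (480x640 float32, m along the optical axis (not along the pixel's ray), 0 where there is no reading), "K" (3x3 intrinsics, pixels), "world_to_cam" (4x4, takes a point from world to camera coordinates). Camera axes: x right, y up, looking along -z (the intrinsics and any distortion apply to the point x, -y, -z); pixel columns grow to the right and rows downward; lengths in m; the calibration is good to about 2 mm. A picture is of the moment at which its call begins.
- ctrl.sign_off(): hands the job in, once; it reports no verdict.
The state is a dict: "time": time; "qpos": joint angles; "dq": joint speeds; "joint_efforts": joint torques, N m; "eef_pos": TCP position; "tcp_rot": TCP orientation; "contact_force": force on the tool from outside, world axes, zero at the start; "wrist_torque": the same for the moment, N m; "opening": opening from 0.0 (shut) to 1.0 (fully open).
Only numpy, scipy, OpenCV 4.12 (cv2) and the standard library are available. Lean on these libraries where they do the work, as an engineer would, in place of code of your own. Each camera call takes 0.05 s, during which the arm holds its last target.

## Working session

There is one attempt and no reset: what is moved stays moved. The work goes in short steps, Python scripts to look and compute and a tool call to move; the robot and the scene stay as the last step left them, time stands still between calls to the robot, and variables do not carry over. Pictures are saved under pics/ and viewed, and the job is handed in when it is done.

Besides the shell and the picture viewer there is one more tool, called after "Request:" as name(argument=value, ...) on one line, values as JSON. play_rows: Moves the arm, as the interface text tells. Its arguments: {"type":"object","properties":{"claw":{"type":"array","items":{"type":"number"}},"travel":{"type":"array","items":{"type":"array","items":{"type":"number"}}},"dr":{"type":"array","items":{"type":"array","items":{"type":"number"}}},"force":{"type":"number"}},"required":["claw","travel","dr"]}

```bash
mkdir -p pics; cat > h.py <<'E'
import numpy as np, cv2
from plant import ctrl, vision
def cam(n):
    d=vision.read_camera(n); return d
def save(d,name,crop=None,scale=1):
    im=d["img"][:,:,::-1]
    if crop: x0,y0,x1,y1=crop; im=im[y0:y1,x0:x1]
    if scale!=1: im=cv2.resize(im,None,fx=scale,fy=scale,interpolation=cv2.INTER_CUBIC)
    cv2.imwrite("pics/"+name,im)
def ray(d,u,v):
    K=d["K"];W=np.array(d["world_to_cam"]);R=W[:3,:3];t=W[:3,3]
    p=np.array([(u-K[0,2])/K[0,0],(v-K[1,2])/K[1,1],1.0])
    p=np.array([p[0],-p[1],-p[2]])
    return -R.T@t, R.T@p
def onz(d,u,v,z):
    o,r=ray(d,u,v); return o+r*(z-o[2])/r[2]
def depth(d,u,v):
    o,r=ray(d,u,v); return o+r*d["range_z"][int(v),int(u)]
def proj(d,P):
    W=np.array(d["world_to_cam"]);c=W[:3,:3]@P+W[:3,3];K=d["K"]
    return K[0,0]*c[0]/-c[2]+K[0,2],K[1,1]*-c[1]/-c[2]+K[1,2]
E
python3 - <<'E'
from h import *
for n in ("side","top","wrist"):
    d=cam(n); save(d,n+"0.png"); o,r=ray(d,320,240); print(n,o,r,d["K"].tolist(), [k for k in d])
print(ctrl.get_state())
E
```

```text
side [-0.17337583 -0.76173645  0.90418322] [ 0.51069449  0.58700585 -0.62860522] [[552.9581172332971, 0.0, 329.63501854698563], [0.0, 552.9581172332971, 231.69392788281417], [0.0, 0.0, 1.0]] ['img', 'range_z', 'K', 'world_to_cam']
top [ 0.40761575 -0.01824192  1.22230062] [ 0.10098227  0.04254095 -0.99407651] [[530.4366167579466, 0.0, 326.8015804804727], [0.0, 530.4366167579466, 237.05382822716228], [0.0, 0.0, 1.0]] ['img', 'range_z', 'K', 'world_to_cam']
wrist [0.23466575 0.6370307  0.37269428] [ 0.25919214 -0.13808123 -0.95602443] [[347.8293536399712, 0.0, 322.1214850028269], [0.0, 347.8293536399712, 235.17396490056439], [0.0, 0.0, 1.0]] ['img', 'range_z', 'K', 'world_to_cam']
{'time': 0.15, 'qpos': array([ 9.60975000e-01,  2.87017149e-01,  1.57787805e+00, -2.40308701e-05,
        1.27861358e+00, -1.50005184e-01]), 'dq': array([ 0.00132885, -0.00405585, -0.00483237,  0.00017688,  0.00187841,
        0.0002626 ]), 'joint_efforts': array([ 1.32004814e-03, -4.06602645e+01, -2.93142790e+01, -1.15986782e-04,
        3.96022137e-03,  8.72933470e-06]), 'eef_pos': array([0.299228  , 0.60445928, 0.23020806]), 'tcp_rot': array([ 0.16050653,  0.68874484, -0.16177086,  0.6882575 ]), 'contact_force': array([-0.31661176, -0.68577135,  0.23095035]), 'wrist_torque': array([ 0.0038697 ,  0.00035124, -0.01446172]), 'opening': 0.9968697320634106}
```

View pics/side0.png

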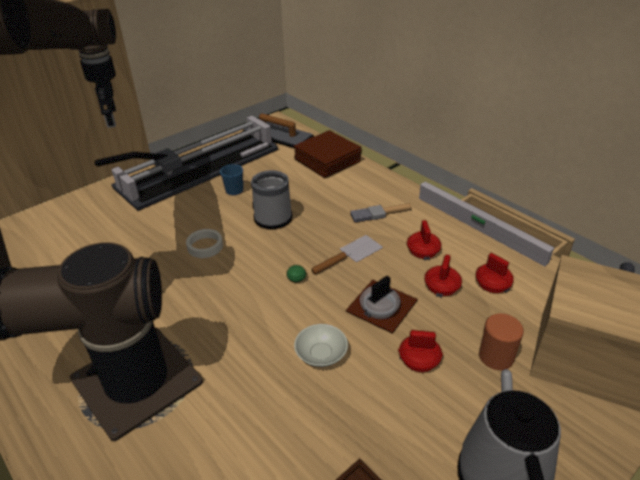

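View pics/top0.png

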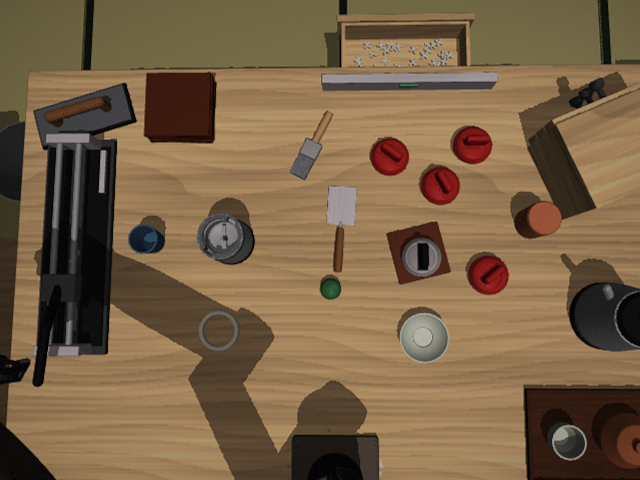

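View pics/wrist0.png

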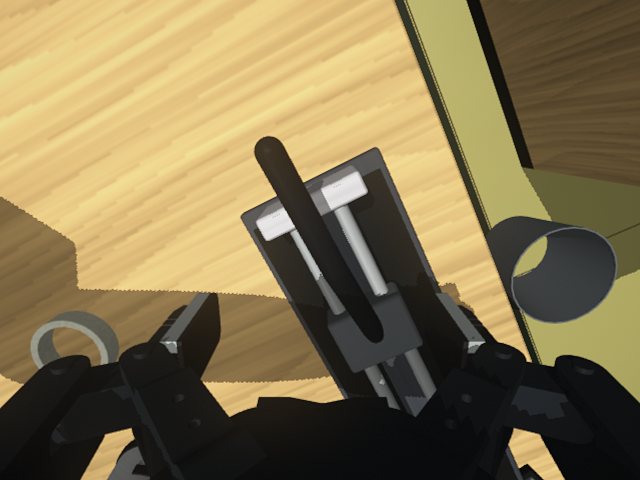

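The side view shows the red look-alike lids at (424,242), (443,278), (494,274) and (421,352). The clear lid with the black bar stands on the brown tile at (380,297). In the top view the lid is at (422,257), the red ones at (390,156), (440,185), (472,145) and (488,274), and the grinder at (224,236). The brown board at (180,105) has no lid on it. I choose the lid at (422,257) and will check it in a close crop.

```bash
python3 - <<'E'
from h import *
d=cam("top")
a=cv2.resize(d["img"][215:295,380:460],(400,400),interpolation=cv2.INTER_CUBIC)
b=cv2.resize(d["img"][195:275,185:265],(400,400),interpolation=cv2.INTER_CUBIC)
cv2.imwrite("pics/c1.png",np.hstack([a,b])[:,:,::-1])
import pickle; pickle.dump(d,open("top.pkl","wb"))
for u,v in [(422,257),(422,250),(422,264),(410,240),(224,236),(212,222),(240,245),(395,240)]: print(u,v,depth(d,u,v).round(4))
s=cam("side");pickle.dump(s,open("side.pkl","wb"))
a=cv2.resize(s["img"][260:340,340:420],(400,400),interpolation=cv2.INTER_CUBIC)
b=cv2.resize(s["img"][160:240,230:310],(400,400),interpolation=cv2.INTER_CUBIC)
cv2.imwrite("pics/c2.png",np.hstack([a,b])[:,:,::-1])
E
```

```text
422 257 [ 0.4863 -0.1877  0.0864]
422 250 [ 0.5011 -0.1876  0.0886]
422 264 [ 0.4711 -0.1869  0.0897]
410 240 [ 0.5308 -0.1728  0.0073]
224 236 [0.5317 0.2381 0.0891]
212 222 [0.5595 0.2598 0.1098]
240 245 [0.5088 0.1959 0.125 ]
395 240 [ 0.5305 -0.1382  0.0103]
```

View pics/c1.png

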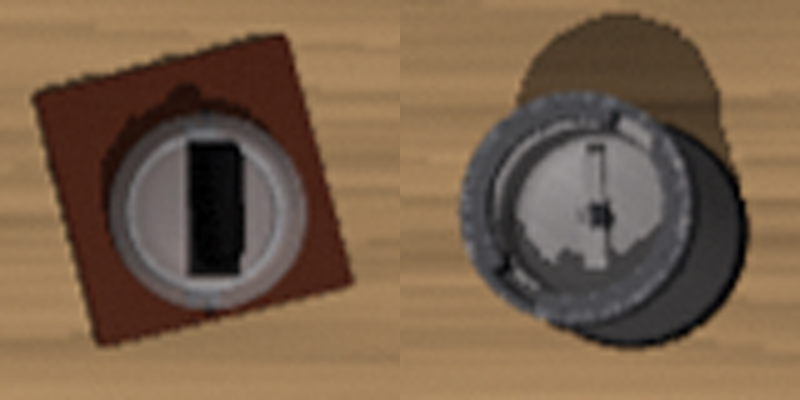

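View pics/c2.png

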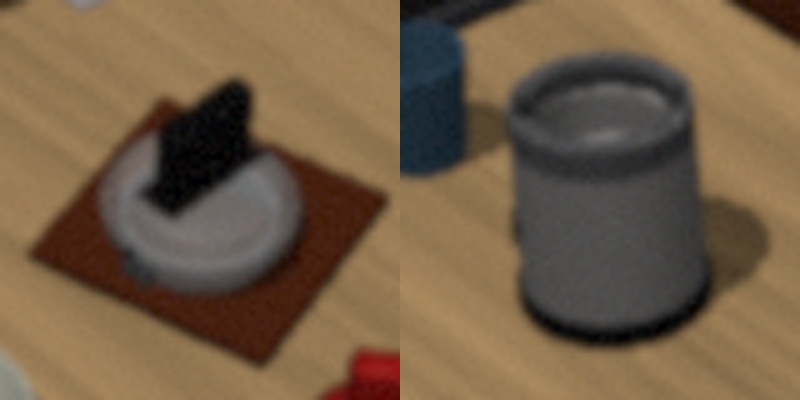

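The crops confirm the choice: a clear dome with a black bar, standing on the brown tile. The bar runs about along world x. The collar's notches appear near top pixels (229,219) and (206,249). Next I measure both and plan a wrist look over the grinder.

```bash
cat >> h.py <<'E'
from scipy.spatial.transform import Rotation as Rot
def plan(pos,R):
    s=ctrl.get_state(); R0=Rot.from_quat(s["tcp_rot"])
    t=R0.inv().apply(np.array(pos)-s["eef_pos"]); dr=(R0.inv()*R).as_rotvec()
    print("t",s["time"],"pos",s["eef_pos"].round(4),"travel",t.round(4),"dr",dr.round(4),"open",round(s["opening"],3),"F",s["contact_force"].round(1))
def down(yaw):
    # tool x = world -z ; tool y = (cos yaw, sin yaw,0)
    x=np.array([0,0,-1.]);y=np.array([np.cos(yaw),np.sin(yaw),0]);z=np.cross(x,y)
    return Rot.from_matrix(np.stack([x,y,z],1))
E
python3 - <<'E'
from h import *
import pickle
d=pickle.load(open("top.pkl","rb")); im=d["img"].astype(int)
def rays(d):
    v,u=np.mgrid[0:480,0:640]; K=d["K"];W=np.array(d["world_to_cam"])
    p=np.stack([(u-K[0,2])/K[0,0],-(v-K[1,2])/K[1,1],-np.ones(u.shape)],-1)*d["range_z"][...,None]
    return (p-W[:3,3])@W[:3,:3]
P=rays(d)
m=np.zeros((480,640),bool); m[235:285,400:445]=True
m&=(im.max(2)<45)&(P[...,2]>0.07)
v,u=np.nonzero(m); c=np.array([onz(d,a,b,0.089) for a,b in zip(u,v)])[:,:2]
r=cv2.minAreaRect(c.astype(np.float32)*1000); print("bar",len(u),c.mean(0),r, np.median(P[m][:,2]))
m=np.zeros((480,640),bool); m[195:275,185:265]=True
m&=(P[...,2]>0.117)
v,u=np.nonzero(m); c=np.array([onz(d,a,b,0.124) for a,b in zip(u,v)])[:,:2]
print("ring",cv2.minEnclosingCircle(c.astype(np.float32)*1000), np.median(P[m][:,2]))
for q in [(229,219),(206,249)]: print(onz(d,*q,0.124))
s=ctrl.get_state();R=Rot.from_quat(s["tcp_rot"]);print(R.as_matrix().round(3))
for y in (0.46-np.pi/2,0.46+np.pi/2,): print(y)
plan([0.53,0.235,0.25],R)
E
```

```text
bar 202 [ 0.48881505 -0.19131376] ((496.8255615234375, -191.6988525390625), (16.972475051879883, 72.79145812988281), 89.03437042236328) 0.08843967701767727
ring ((550.3336791992188, 227.34999084472656), 99.5120620727539) 0.1248227972764841
[0.56380284 0.22039355 0.124     ]
[0.50055079 0.26744525 0.124     ]
[[-0.001  0.444  0.896]
 [-0.001  0.896 -0.444]
 [-1.    -0.001 -0.   ]]
-1.1107963267948966
2.0307963267948965
t 0.25 pos [0.2993 0.6047 0.2307] travel [-0.0192 -0.2289  0.3708] dr [0. 0. 0.] open 0.999 F [-0.2 -0.1 -0.6]
```

Request:
play_rows(claw=[0,0,0,0,0,0,0,0,0,0,0,0,0,0], travel=[[-0.02,-0.02,0.037],[-0.02,-0.046,0.074],[-0.02,-0.069,0.111],[-0.02,-0.092,0.148],[-0.02,-0.115,0.185],[-0.02,-0.137,0.222],[-0.02,-0.16,0.259],[-0.02,-0.183,0.296],[-0.02,-0.206,0.333],[-0.02,-0.218,0.352],[-0.02,-0.225,0.365],[-0.02,-0.229,0.371],[-0.02,-0.229,0.371],[-0.02,-0.229,0.371]], dr=[[0,0,0],[0,0,0],[0,0,0],[0,0,0],[0,0,0],[0,0,0],[0,0,0],[0,0,0],[0,0,0],[0,0,0],[0,0,0],[0,0,0],[0,0,0],[0,0,0]])

```text
time: 1.65
eef_pos: [0.5297, 0.2357, 0.2507]
tcp_rot: [0.161, 0.689, -0.161, 0.688]
contact_force: [-0.3, -0.2, -0.1]
opening: 0.997
```

```bash
python3 - <<'E'
from h import *
import pickle
d=cam("wrist"); pickle.dump(d,open("w1.pkl","wb")); save(d,"w1.png")
d=cam("top"); pickle.dump(d,open("top2.pkl","wb"))
E
```

```text
(no output)
```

View pics/w1.png

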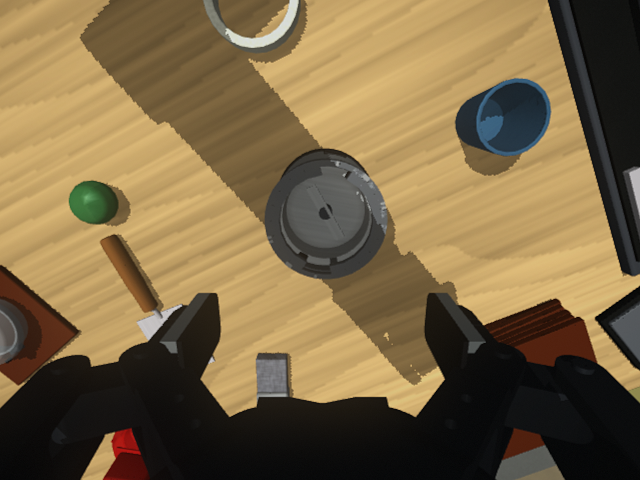

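```bash
python3 - <<'E'
from h import *
import pickle
d=pickle.load(open("w1.pkl","rb"))
a=d["img"][140:290,255:405][:,:,::-1]
a=cv2.convertScaleAbs(cv2.resize(a,(600,600),interpolation=cv2.INTER_CUBIC),alpha=1.8,beta=10)
cv2.imwrite("pics/w1c.png",a)
E
```

```text
(no output)
```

View pics/w1c.png

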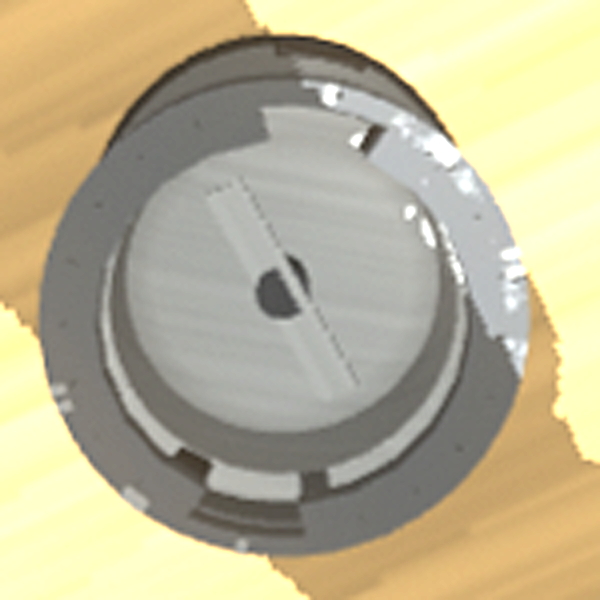

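```bash
cat >> h.py <<'E'
def pts(d):
    v,u=np.mgrid[0:480,0:640]; K=d["K"];W=np.array(d["world_to_cam"])
    p=np.stack([(u-K[0,2])/K[0,0],-(v-K[1,2])/K[1,1],-np.ones(u.shape)],-1)*d["range_z"][...,None]
    return (p-W[:3,3])@W[:3,:3]
def circ(c):
    A=np.c_[2*c,np.ones(len(c))];x=np.linalg.lstsq(A,(c**2).sum(1),rcond=None)[0]
    return x[:2],np.sqrt(x[2]+x[:2]@x[:2])
E
python3 - <<'E'
from h import *
import pickle
d=pickle.load(open("w1.pkl","rb")); P=pts(d)
m=np.zeros((480,640),np.uint8); m[140:290,255:405]=(P[140:290,255:405,2]>0.118)
print("rim z",np.median(P[m>0][:,2]),m.sum())
cs,_=cv2.findContours(m,cv2.RETR_EXTERNAL,cv2.CHAIN_APPROX_NONE)
k=max(cs,key=cv2.contourArea)[:,0]
c=np.array([onz(d,a,b,0.124)[:2] for a,b in k])
for _ in range(5):
    o,r=circ(c); e=abs(np.hypot(*(c-o).T)-r); c=c[e<max(0.0015,np.median(e)*2)]
print("outer",o,r,len(c),len(k))
def w(x,y): return onz(d,255+(x-2)/4,140+(y-2)/4,0.124)[:2]
for n,a in dict(dT=(330,95),dB=(243,545),barB=(135,497),ddB=(58,400),nTl=(262,108),nTr=(380,125),nTli=(268,143),nTri=(360,150),nBl=(190,518),nBr=(303,533)).items():
    q=w(*a)-o; print(n,w(*a).round(4),np.hypot(*q).round(4),np.degrees(np.arctan2(q[1],q[0])).round(1))
q=w(330,95)-w(243,545);print(np.degrees(np.arctan2(q[1],q[0])),(w(330,95)+w(243,545))/2)
# depth-free notch mask: polar sample along r 39.5..42
for r in (0.0385,0.040,0.0415):
  row=[]
  for a in range(0,360,3):
    u,v=proj(d,np.array([o[0]+r*np.cos(np.radians(a)),o[1]+r*np.sin(np.radians(a)),0.124]))
    row.append((a,P[int(round(v)),int(round(u)),2]))
  print(r,[ (a,round(float(z),3)) for a,z in row if z<0.119])
E
```

```text
rim z 0.1240986088115258 4880
outer [0.52692165 0.24033398] 0.04869155646803922 342 342
dT [0.4892 0.2683] 0.0469 143.5
dB [0.5645 0.2121] 0.047 -36.9
barB [0.5451 0.1969] 0.0471 -67.3
ddB [0.5196 0.1927] 0.0482 -98.7
nTl [0.4857 0.2556] 0.044 159.7
nTr [0.4985 0.2744] 0.0443 129.8
nTli [0.4921 0.2537] 0.0373 159.0
nTri [0.5011 0.2689] 0.0385 132.0
nBl [0.5542 0.205 ] 0.0447 -52.3
nBr [0.5676 0.2246] 0.0436 -21.2
143.29701425762556 [0.52685265 0.24020223]
0.0385 [(132, 0.111), (135, 0.106), (138, 0.106), (141, 0.079), (144, 0.079), (147, 0.08), (150, 0.077), (153, 0.106), (156, 0.106), (312, 0.111), (315, 0.112), (318, 0.113), (321, 0.112), (324, 0.111), (327, 0.112), (330, 0.112), (333, 0.11), (336, 0.111)]
0.04 [(129, 0.119), (132, 0.105), (135, 0.105), (138, 0.106), (141, 0.106), (144, 0.105), (147, 0.106), (150, 0.106), (153, 0.105), (156, 0.106), (309, 0.114), (312, 0.115), (315, 0.114), (318, 0.113), (321, 0.114), (324, 0.115), (327, 0.116), (330, 0.117), (333, 0.115), (336, 0.115), (339, 0.117)]
0.0415 [(129, 0.111), (132, 0.105), (135, 0.106), (138, 0.107), (141, 0.106), (144, 0.105), (147, 0.107), (150, 0.107), (153, 0.106), (156, 0.106), (159, 0.107), (309, 0.118), (315, 0.119), (318, 0.118), (321, 0.117), (324, 0.118), (327, 0.118), (330, 0.118), (336, 0.118), (339, 0.118)]
```

```bash
python3 - <<'E'
from h import *
import pickle
d=pickle.load(open("top.pkl","rb")); P=pts(d)
m=np.zeros((480,640),np.uint8); m[195:275,185:265]=(P[195:275,185:265,2]>0.118)
cs,_=cv2.findContours(m,cv2.RETR_EXTERNAL,cv2.CHAIN_APPROX_NONE)
k=max(cs,key=cv2.contourArea)[:,0]
c=np.array([onz(d,a,b,0.124)[:2] for a,b in k]);n=len(c)
for _ in range(6):
    o,r=circ(c); e=abs(np.hypot(*(c-o).T)-r); c=c[e<max(0.002,np.median(e)*2)]
print("top rim",o,r,len(c),n)
m=np.zeros((480,640),np.uint8); s=np.s_[235:285,400:445]
m[s]=((d["img"].max(2)<45)&(P[...,2]>0.083))[s]
cs,_=cv2.findContours(m,cv2.RETR_EXTERNAL,cv2.CHAIN_APPROX_NONE)
k=max(cs,key=cv2.contourArea)[:,0];c=np.array([onz(d,a,b,0.089)[:2] for a,b in k]);print("bar",cv2.minAreaRect((c*1000).astype(np.float32)),len(c))
# plan look over lid: TCP above with jaws across the bar (tool y along world +-y)
st=ctrl.get_state();print(st["qpos"].round(3))
for y in (np.pi/2,-np.pi/2): plan([0.488,-0.191,0.25],down(y))
E
```

```text
top rim [0.52694717 0.23950489] 0.04831730851586339 133 133
bar ((489.353515625, -192.62745666503906), (14.841113090515137, 49.16619873046875), 89.0229721069336) 54
[ 0.244  0.063  1.795 -0.     1.284 -0.868]
t 1.75 pos [0.5296 0.2359 0.2508] travel [ 0.0012 -0.4012  0.1515] dr [-0.4582 -0.0007  0.0009] open 1.003 F [-0.3  0.  -0.4]
t 1.75 pos [0.5296 0.2359 0.2508] travel [ 0.0012 -0.4012  0.1515] dr [2.6834e+00 1.2000e-03 9.0000e-04] open 1.003 F [-0.3  0.  -0.4]
```

Request:
play_rows(claw=[0,0,0,0,0,0,0,0,0,0,0,0,0], travel=[[0,-0.037,0.014],[0,-0.074,0.028],[0,-0.111,0.042],[0,-0.148,0.056],[0,-0.185,0.07],[0,-0.222,0.084],[0,-0.26,0.098],[0,-0.3,0.113],[0,-0.335,0.127],[0,-0.365,0.138],[0,-0.39,0.147],[0,-0.401,0.151],[0,-0.401,0.151]], dr=[[-0.04,0,0],[-0.08,0,0],[-0.12,0,0],[-0.16,0,0],[-0.2,0,0],[-0.24,0,0],[-0.28,0,0],[-0.32,0,0],[-0.36,0,0],[-0.4,0,0],[-0.44,0,0],[-0.458,0,0],[-0.458,0,0]])

```text
time: 3.05
eef_pos: [0.4877, -0.1912, 0.2512]
tcp_rot: [0.0, 0.707, -0.001, 0.707]
contact_force: [0.1, 0.2, 0.1]
opening: 0.999
```

```bash
python3 - <<'E'
from h import *
import pickle
d=cam("wrist"); pickle.dump(d,open("w2.pkl","wb"));P=pts(d)
u,v=proj(d,np.array([0.489,-0.192,0.089])); u=int(u);v=int(v); print(u,v)
a=d["img"][v-75:v+75,u-75:u+75][:,:,::-1]
cv2.imwrite("pics/w2c.png",cv2.resize(a,(600,600),interpolation=cv2.INTER_CUBIC))
m=(np.abs(P[...,2]-0.089)<0.006)&(np.hypot(P[...,0]-.489,P[...,1]+.192)<.045)
m=m.astype(np.uint8);print(m.sum(),np.median(P[m>0][:,2]))
cs,_=cv2.findContours(m,cv2.RETR_EXTERNAL,cv2.CHAIN_APPROX_NONE)
k=max(cs,key=cv2.contourArea)[:,0];c=np.array([onz(d,a,b,0.089)[:2] for a,b in k])
print("bar",cv2.minAreaRect((c*1000).astype(np.float32)),len(c))
# dome edge at z .009+.016.. 
plan([0.489,-0.192,0.12],down(np.pi/2))
E
```

```text
320 218
891 0.08809156480883468
bar ((487.9180603027344, -192.73341369628906), (49.833499908447266, 14.655634880065918), 0.00380285969004035) 129
t 3.1 pos [ 0.4877 -0.1902  0.2511] travel [ 0.1311 -0.0017  0.0014] dr [-0.0009 -0.0009  0.0002] open 0.998 F [0.4 0.1 0.2]
```

View pics/w2c.png

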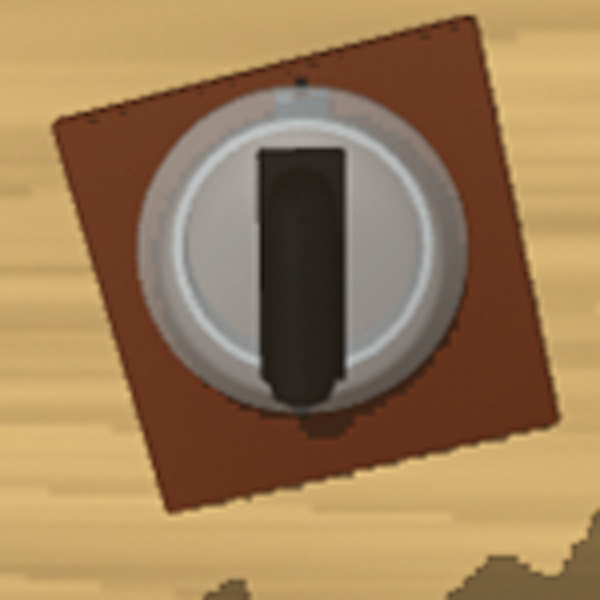

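The crop shows the black bar upright, from (258,150) to (345,400), with the dome ridge at (300,100). The wrist view gives the bar at (0.488,-0.1925), yaw 0, with its top at z 0.088 (0.089 expected). I descend to TCP z 0.052.

Request:
play_rows(claw=[0,0,0,0,0,0,0,0,0,0], travel=[[0.035,-0.002,0.001],[0.07,-0.002,0.001],[0.105,-0.002,0.001],[0.13,-0.002,0.001],[0.15,-0.002,0.001],[0.17,-0.002,0.001],[0.185,-0.002,0.001],[0.195,-0.002,0.001],[0.199,-0.002,0.001],[0.199,-0.002,0.001]], dr=[[0,0,0],[0,0,0],[0,0,0],[0,0,0],[0,0,0],[0,0,0],[0,0,0],[0,0,0],[0,0,0],[0,0,0]], force=35)

```text
time: 4.1
eef_pos: [0.4887, -0.192, 0.052]
tcp_rot: [0.0, 0.707, -0.0, 0.707]
contact_force: [0.1, -0.5, 0.4]
opening: 1.002
```

```bash
python3 - <<'E'
from h import *
d=cam("wrist"); save(d,"w3.png"); d=cam("side"); save(d,"s3.png",(320,210,440,330),5)
plan([0.4882,-0.1925,0.052],down(np.pi/2))
E
```

```text
t 4.2 pos [ 0.4892 -0.1926  0.053 ] travel [ 0.001   0.0001 -0.001 ] dr [-0.0008  0.0005  0.0011] open 1.003 F [ 0.  -0.1  0.2]
```

View pics/w3.png

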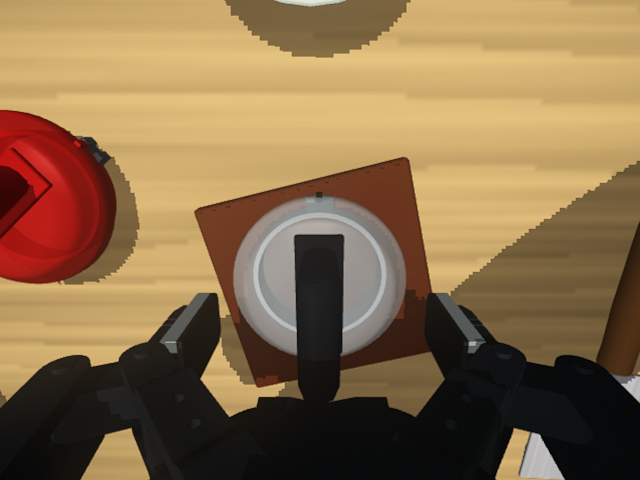

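View pics/s3.png

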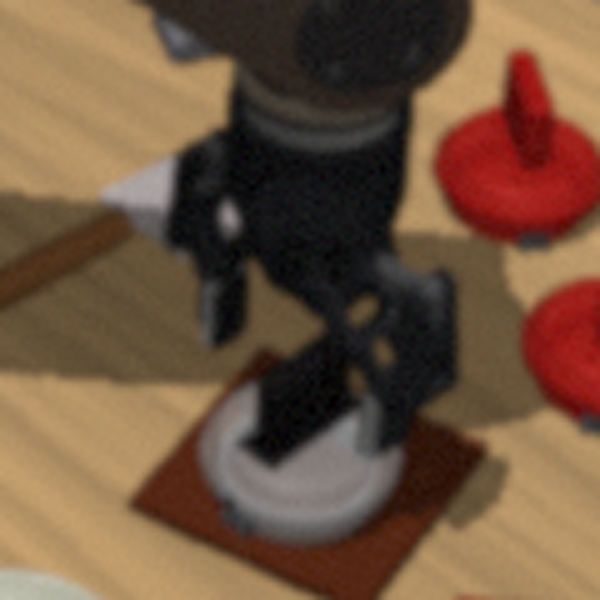

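The jaws straddle the bar: pads at (195,325) and (455,325), bar at (320,310) in the wrist view. I close them.

Request:
play_rows(claw=[60,120,160,190,215,235,255,255,255,255], travel=[[0,0,0],[0,0,0],[0,0,0],[0,0,0],[0,0,0],[0,0,0],[0,0,0],[0,0,0],[0,0,0],[0,0,0]], dr=[[0,0,0],[0,0,0],[0,0,0],[0,0,0],[0,0,0],[0,0,0],[0,0,0],[0,0,0],[0,0,0],[0,0,0]], force=35)

```text
time: 5.2
eef_pos: [0.4892, -0.1927, 0.053]
tcp_rot: [-0.0, 0.707, -0.001, 0.707]
contact_force: [-0.0, -1.4, 0.6]
opening: 0.179
```

```bash
python3 - <<'E'
from h import *
d=cam("side"); save(d,"s4.png",(320,210,440,330),5)
plan([0.4882,-0.1925,0.25],down(np.pi/2))
E
```

```text
t 5.25 pos [ 0.4892 -0.1927  0.053 ] travel [-0.197  -0.     -0.0009] dr [-0.0008  0.0006  0.0013] open 0.182 F [-0.7 -1.  -0.4]
```

View pics/s4.png

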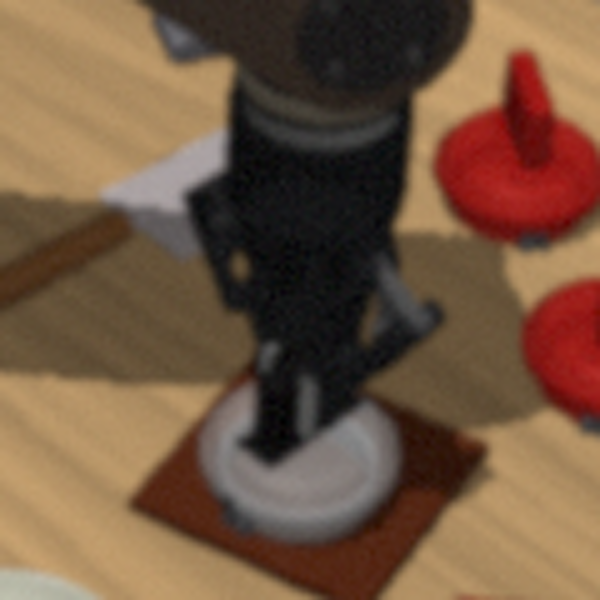

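The pads are on the bar and the opening of about 15.5 mm matches the 16 mm bar. I lift.

Request:
play_rows(claw=[255,255,255,255,255,255,255,255,255,255,255], travel=[[-0.01,0,0],[-0.025,0,0],[-0.045,0,0],[-0.07,0,0],[-0.1,0,0],[-0.13,0,0],[-0.155,0,0],[-0.175,0,0],[-0.19,0,0],[-0.197,0,0],[-0.197,0,0]], dr=[[0,0,0],[0,0,0],[0,0,0],[0,0,0],[0,0,0],[0,0,0],[0,0,0],[0,0,0],[0,0,0],[0,0,0],[0,0,0]])

```text
time: 6.35
eef_pos: [0.4894, -0.1926, 0.2512]
tcp_rot: [-0.001, 0.706, -0.001, 0.708]
contact_force: [-0.4, 0.3, -1.2]
opening: 0.179
```

```bash
python3 - <<'E'
from h import *
import pickle
d=cam("wrist"); save(d,"w5.png"); pickle.dump(d,open("w5.pkl","wb"));d=cam("side"); save(d,"s5.png",(320,110,440,230),5)
plan([0.527,0.240,0.21],down(np.radians(53.4)))
E
```

```text
t 6.45 pos [ 0.4887 -0.1921  0.249 ] travel [0.0389 0.4322 0.038 ] dr [ 6.38e-01 -8.00e-04  6.00e-04] open 0.177 F [-0.1 -0.  -2. ]
```

View pics/w5.png

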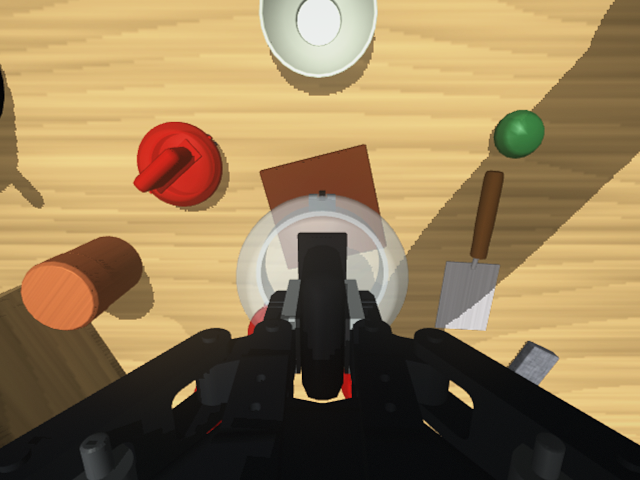

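View pics/s5.png

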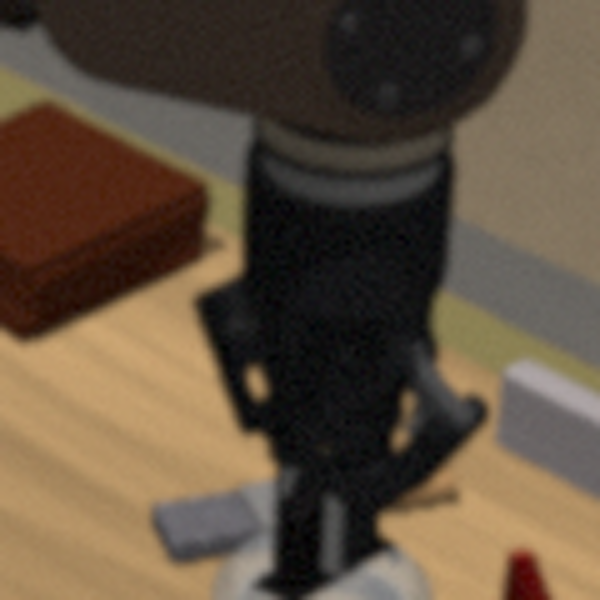

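The lid is lifted: dome at (322,280) in the wrist view, tile left behind at (315,190). I measure how the lid sits in the hand from the dome's edge.

```bash
python3 - <<'E'
from h import *
import pickle
d=pickle.load(open("w5.pkl","rb"))
a=d["img"][175:325,222:422][:,:,::-1]
cv2.imwrite("pics/w5c.png",cv2.resize(a,(800,600),interpolation=cv2.INTER_CUBIC))
E
```

```text
(no output)
```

View pics/w5c.png

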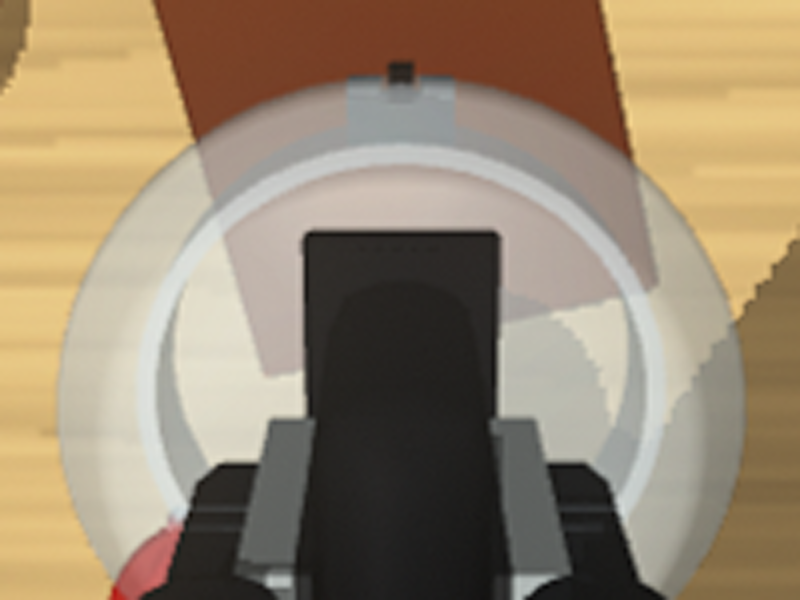

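```bash
python3 - <<'E'
from h import *
import pickle
d=pickle.load(open("w5.pkl","rb"))
t=np.array([0.4889,-0.1922,0.2498])
for z in (0.219,0.222,0.226):
  c=np.array([onz(d,222+(x-1.5)/4,175+(y-1.5)/4,z)[:2] for x,y in [(60,400),(745,410),(197,142),(630,155),(310,90),(490,88),(98,540),(700,555)]])
  o,r=circ(c); print(z,o-t[:2],r,(np.hypot(*(c-o).T)-r).round(4))
a=onz(d,222+305/4,175+232/4,t[2]+.0155-.021)[:2]-t[:2];b=onz(d,222+499/4,175+232/4,t[2]+.0155-.021)[:2]-t[:2];print(a,b)
a=onz(d,222+400/4,175+283/4,t[2]+.0155+.021)[:2]-t[:2];print(a)
E
```

```text
0.219 [0.00438354 0.00034682] 0.04651240505234379 [ 0.     -0.0001 -0.0001  0.0002 -0.0001 -0.      0.      0.    ]
0.222 [0.00307473 0.0003543 ] 0.04571374050964706 [ 0.     -0.0001 -0.0001  0.0002 -0.0001 -0.      0.      0.    ]
0.226 [0.00132966 0.00036429] 0.04464885445271745 [ 0.     -0.0001 -0.0001  0.0002 -0.0001 -0.      0.      0.    ]
[-0.02886417 -0.01038763] [-0.02889017  0.01128973]
[-0.03664422  0.00038613]
```

Request:
play_rows(claw=[255,255,255,255,255,255,255,255,255,255,255,255,255,255,255,255], travel=[[0,0.015,0.001],[0,0.045,0.004],[0,0.08,0.007],[0,0.12,0.01],[0,0.16,0.014],[0,0.2,0.018],[0,0.24,0.021],[0,0.28,0.024],[0,0.32,0.028],[0,0.355,0.031],[0,0.385,0.034],[0,0.41,0.036],[0,0.425,0.038],[0.02,0.432,0.038],[0.039,0.432,0.038],[0.039,0.432,0.038]], dr=[[0.04,0,0],[0.09,0,0],[0.14,0,0],[0.19,0,0],[0.24,0,0],[0.29,0,0],[0.34,0,0],[0.39,0,0],[0.44,0,0],[0.49,0,0],[0.54,0,0],[0.59,0,0],[0.62,0,0],[0.638,0,0],[0.638,0,0],[0.638,0,0]])

```text
time: 8.05
eef_pos: [0.5241, 0.2394, 0.2045]
tcp_rot: [0.22, 0.675, -0.224, 0.668]
contact_force: [-0.5, 0.4, -2.8]
opening: 0.182
```

```bash
python3 - <<'E'
from h import *
import pickle
d=cam("wrist"); pickle.dump(d,open("w6.pkl","wb"))
a=d["img"][150:330,200:440][:,:,::-1]
cv2.imwrite("pics/w6c.png",cv2.convertScaleAbs(cv2.resize(a,(800,600),interpolation=cv2.INTER_CUBIC),alpha=1.4))
d=cam("side"); save(d,"s6.png",(210,110,330,230),5)
d=cam("top"); save(d,"t6.png",(165,175,285,295),5)
plan([0.527,0.240,0.18],down(np.radians(53.4)))
E
```

```text
t 8.2 pos [0.527  0.2396 0.2098] travel [ 0.0298  0.0003 -0.0002] dr [-0.0003 -0.0009  0.0013] open 0.179 F [ 0.   0.3 -1.2]
```

View pics/w6c.png

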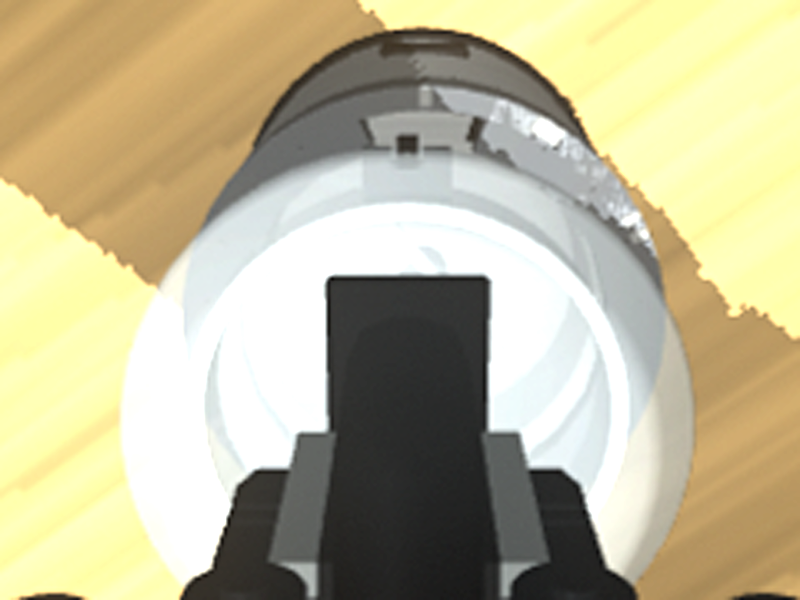

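View pics/s6.png

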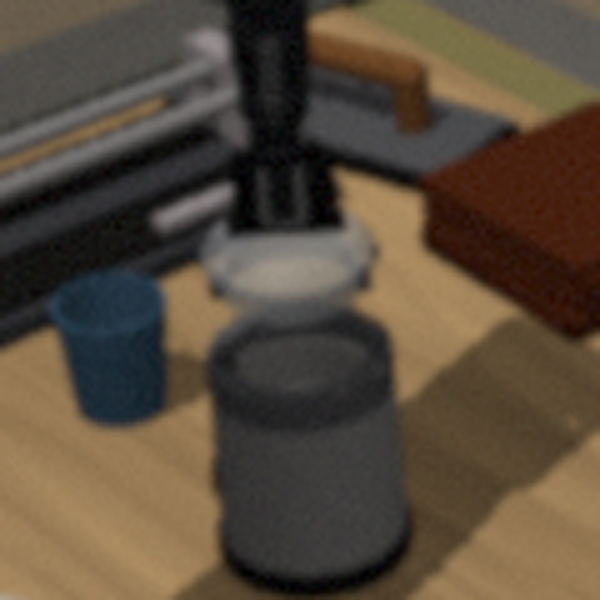

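View pics/t6.png

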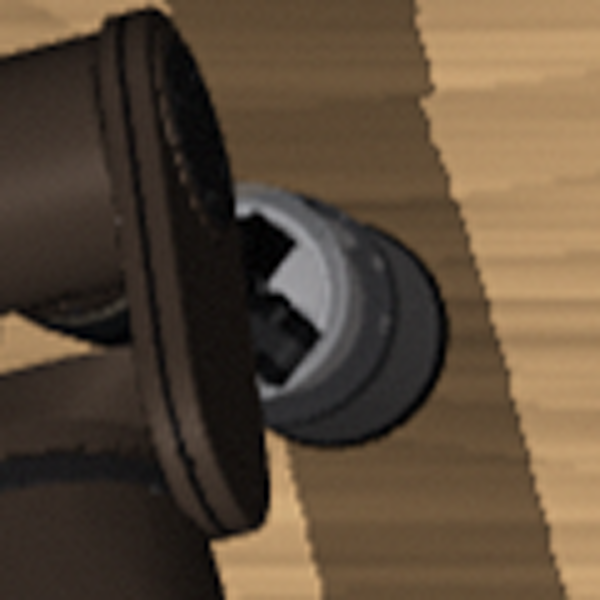

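```bash
python3 - <<'E'
from h import *
import pickle
d=cam("wrist"); pickle.dump(d,open("w7.pkl","wb"))
a=d["img"][150:225,270:370][:,:,::-1]
cv2.imwrite("pics/w7c.png",cv2.convertScaleAbs(cv2.resize(a,(800,600),interpolation=cv2.INTER_CUBIC),alpha=1.3))
o=np.array([.527,.2401,.124])
for z in (.124,):
  print("axis",proj(d,o)); 
  for a in (143.4,-36.6):
    for r in (.037,.043,.047):
      print(a,r,proj(d,o+r*np.array([np.cos(np.radians(a)),np.sin(np.radians(a)),0])))
s=ctrl.get_state();R=Rot.from_quat(s["tcp_rot"]).as_matrix();print(s["eef_pos"],np.degrees(np.arctan2(R[1,1],R[0,1])), R[:,0])
o,r=ray(d,322,235);W=np.array(d["world_to_cam"]);print(W[0,:3],np.degrees(np.arctan2(W[0,1],W[0,0])))
E
```

```text
axis (np.float64(322.8333919584962), np.float64(242.68590092463134))
143.4 0.037 (np.float64(322.9051752805986), np.float64(189.09643882982047))
143.4 0.043 (np.float64(322.9174315215676), np.float64(179.9466065067199))
143.4 0.047 (np.float64(322.9257033525978), np.float64(173.77131449648505))
-36.6 0.037 (np.float64(322.76755733266896), np.float64(291.8343950589476))
-36.6 0.043 (np.float64(322.75739210585004), np.float64(299.4231917507272))
-36.6 0.047 (np.float64(322.7506903388607), np.float64(304.42636069754815))
[0.52741943 0.23970634 0.21057618] 53.37806038230968 [-4.88213392e-06 -2.01399741e-05 -1.00000000e+00]
[ 0.59565723  0.80323614 -0.00204317] 53.44041289047008
```

View pics/w7c.png

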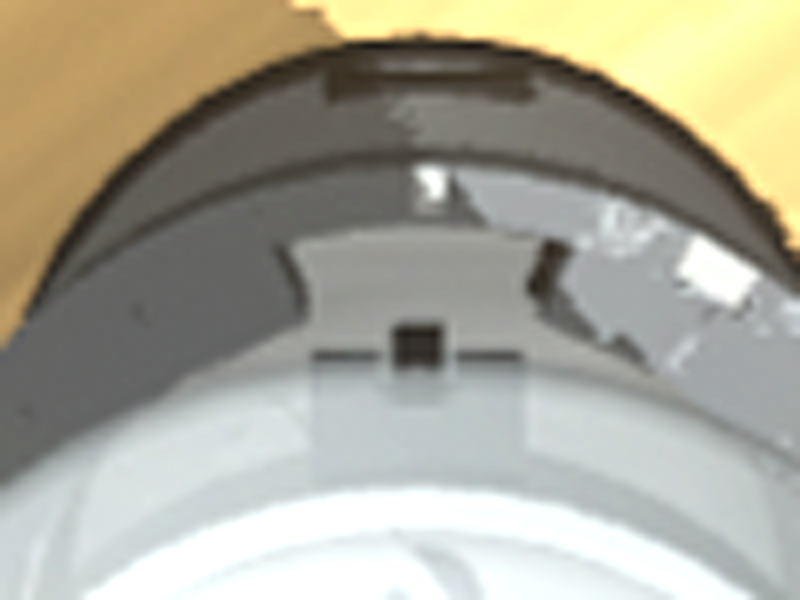

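```bash
python3 - <<'E'
from h import *
import pickle
d=cam("side"); pickle.dump(d,open("s7.pkl","wb")); save(d,"s7.png",(240,145,310,195),10)
s=ctrl.get_state();t=s["eef_pos"]
for nm,c,z,r in (("grinder rim",[.527,.2401],.124,.0487),("dome@.188",[.5272,.2398],.188,.044)):
    v=np.array([c[0],c[1],z]);e=np.array([np.cos(np.radians(-40.9)),np.sin(np.radians(-40.9)),0])*r
    print(nm,[(np.array(proj(d,v+k*e))-[240,145])*10+5 for k in(-1,0,1)])
E
```

```text
grinder rim [array([106.06601611, 365.36868376]), array([294.10622086, 361.32218521]), array([481.89853925, 357.28102101])]
dome@.188 [array([101.96053496, 151.154646  ]), array([276.66924201, 147.52635592]), array([451.16395864, 143.90250992])]
```

View pics/s7.png

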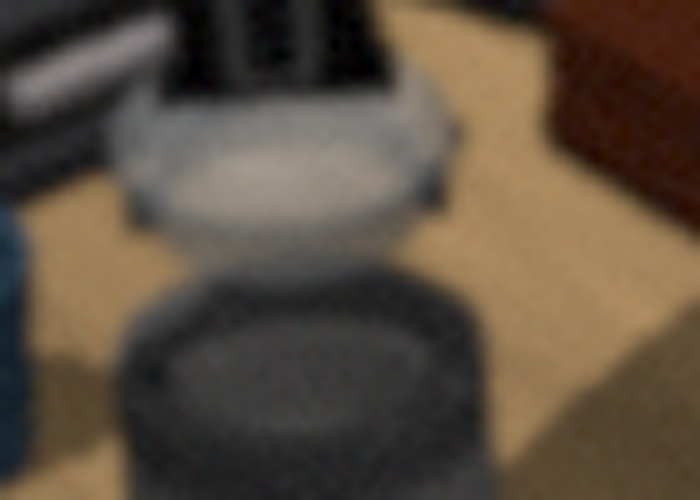

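The settled side view puts the lid about 1.2 mm towards the 143° notch, which agrees with the pre-grasp wrist measurement (bar 1.2 mm behind the TCP). I shift +1 mm along tool z and come down to just past the lug-on-collar height.

Request:
play_rows(claw=[255,255,255,255,255,255,255,255,255,255,255], travel=[[0.01,0,0.001],[0.02,0,0.001],[0.03,0,0.001],[0.036,0,0.001],[0.039,0,0.001],[0.041,0,0.001],[0.043,0,0.001],[0.044,0,0.001],[0.045,0,0.001],[0.045,0,0.001],[0.045,0,0.001]], dr=[[0,0,0],[0,0,0],[0,0,0],[0,0,0],[0,0,0],[0,0,0],[0,0,0],[0,0,0],[0,0,0],[0,0,0],[0,0,0]])

```text
time: 9.4
eef_pos: [0.5285, 0.2392, 0.1662]
tcp_rot: [0.222, 0.671, -0.222, 0.672]
contact_force: [-0.5, 0.8, -0.9]
opening: 0.186
```

```bash
python3 - <<'E'
from h import *
d=cam("wrist")
cv2.imwrite("pics/w8c.png",cv2.convertScaleAbs(cv2.resize(d["img"][150:300,222:422][:,:,::-1],(800,600),interpolation=cv2.INTER_CUBIC),alpha=1.3))
s=ctrl.get_state();print(s["wrist_torque"])
plan([0.528,0.2394,0.1515],down(np.radians(53.4)))
E
```

```text
[-0.01337836 -0.01607836  0.02867861]
t 9.45 pos [0.5285 0.2392 0.1662] travel [ 0.0147 -0.0001 -0.0006] dr [-0.0004  0.0008 -0.0008] open 0.185 F [-0.6  1.  -0.9]
```

View pics/w8c.png

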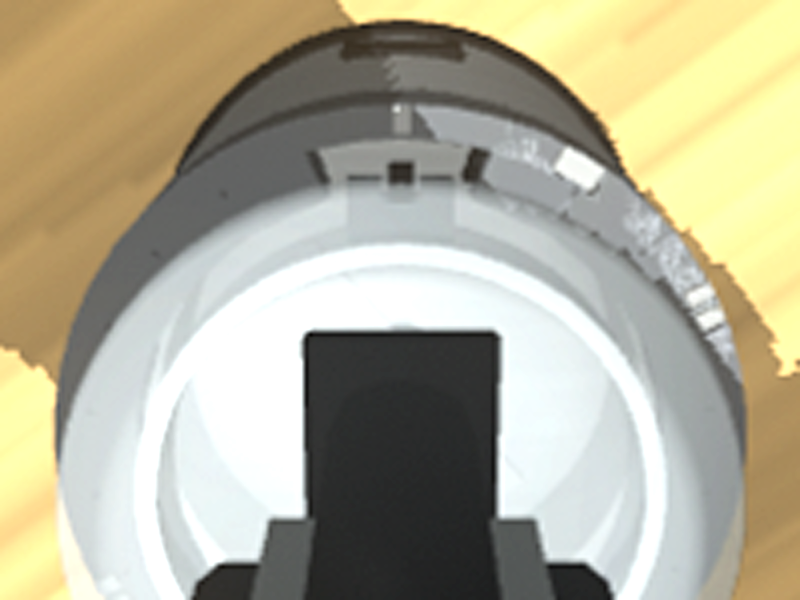

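The ridge at (400,172) lines up with the dot at (402,118), and there is no contact force. I continue in small steps.

Request:
play_rows(claw=[255,255,255,255,255], travel=[[0.001,0,0],[0.002,0,0],[0.003,0,0],[0.004,0,0],[0.004,0,0]], dr=[[0,0,0],[0,0,0],[0,0,0],[0,0,0],[0,0,0]])

```text
time: 9.95
eef_pos: [0.5284, 0.2391, 0.1619]
tcp_rot: [0.222, 0.671, -0.222, 0.671]
contact_force: [-0.3, 0.1, -1.6]
opening: 0.179
```

Request:
play_rows(claw=[255,255,255,255,255,255,255,255], travel=[[0.0015,0,0],[0.003,0,0],[0.0045,0,0],[0.006,0,0],[0.007,0,0],[0.008,0,0],[0.008,0,0],[0.008,0,0]], dr=[[0,0,0],[0,0,0],[0,0,0],[0,0,0],[0,0,0],[0,0,0],[0,0,0],[0,0,0]])

```text
time: 10.75
eef_pos: [0.5284, 0.2391, 0.1539]
tcp_rot: [0.222, 0.671, -0.222, 0.671]
contact_force: [-0.3, -0.6, 0.1]
opening: 0.177
```

Request:
play_rows(claw=[255,255,255,255,255], travel=[[0.0005,0,0],[0.001,0,0],[0.0015,0,0],[0.002,0,0],[0.002,0,0]], dr=[[0,0,0],[0,0,0],[0,0,0],[0,0,0],[0,0,0]])

```text
time: 11.25
eef_pos: [0.5285, 0.2391, 0.152]
tcp_rot: [0.222, 0.671, -0.222, 0.672]
contact_force: [-0.5, -0.3, 0.3]
opening: 0.185
```

Request:
play_rows(claw=[255,255,255,255], travel=[[0.0004,0,0],[0.0008,0,0],[0.001,0,0],[0.001,0,0]], dr=[[0,0,0],[0,0,0],[0,0,0],[0,0,0]])

```text
time: 11.65
eef_pos: [0.5285, 0.2391, 0.152]
tcp_rot: [0.222, 0.671, -0.222, 0.672]
contact_force: [-3.6, -0.9, 5.0]
opening: 0.182
```

```bash
python3 - <<'E'
from h import *
d=cam("wrist")
cv2.imwrite("pics/w9c.png",cv2.convertScaleAbs(cv2.resize(d["img"][150:300,222:422][:,:,::-1],(800,600),interpolation=cv2.INTER_CUBIC),alpha=1.3))
d=cam("side"); save(d,"s9.png",(235,150,315,210),10)
s=ctrl.get_state();print(s["wrist_torque"])
plan([0.528,0.2394,0.1515],down(np.radians(23.4)))
E
```

```text
[-0.13104424  0.53720502  0.06710683]
t 11.75 pos [0.5285 0.2391 0.152 ] travel [ 0.0005 -0.0001 -0.0006] dr [ 5.233e-01  5.000e-04 -5.000e-04] open 0.181 F [-3.6 -0.1  4. ]
```

View pics/w9c.png

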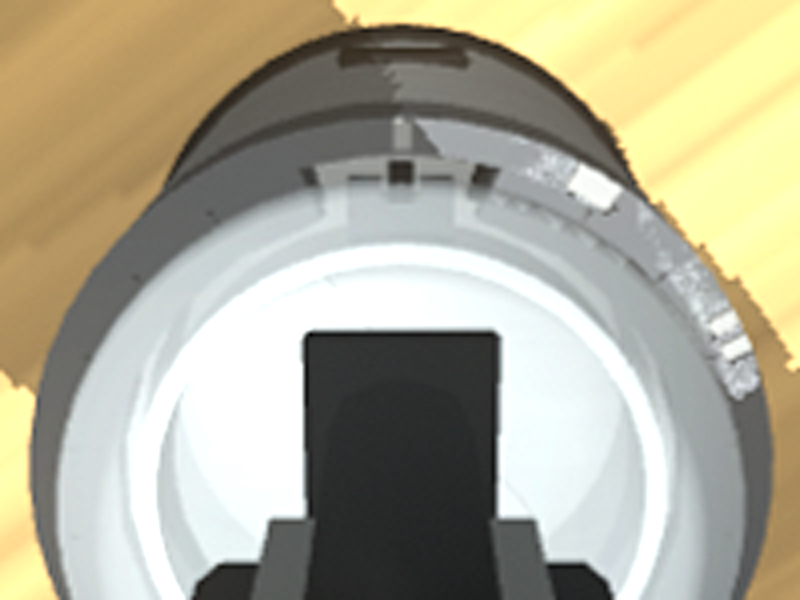

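View pics/s9.png

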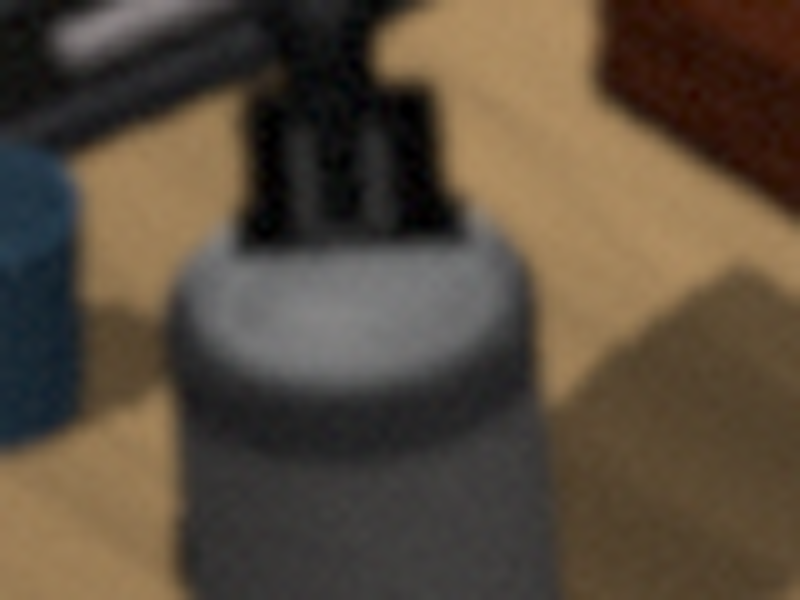

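The lid is seated: the ridge at (400,172) sits at the dot, the lugs are inside the notch, and the upward force of 5 N at TCP z 0.152 matches the fully-down height. A small side force of 3.6 N pushes towards -x, so I relieve it while turning the first 15 degrees.

Request:
play_rows(claw=[255,255,255,255,255,255,255,255,255,255,255,255,255,255], travel=[[0,-0.0002,-0.0003],[0,-0.0003,-0.0005],[0,-0.0003,-0.0005],[0,-0.0003,-0.0005],[0,-0.0004,-0.0005],[0,-0.0004,-0.0005],[0,-0.0004,-0.0005],[0,-0.0005,-0.0005],[0,-0.0005,-0.0005],[0,-0.0005,-0.0006],[0,-0.0006,-0.0006],[0,-0.0006,-0.0006],[0,-0.0006,-0.0006],[0,-0.0006,-0.0006]], dr=[[0,0,0],[0,0,0],[0,0,0],[0.025,0,0],[0.05,0,0],[0.08,0,0],[0.11,0,0],[0.14,0,0],[0.17,0,0],[0.2,0,0],[0.23,0,0],[0.26,0,0],[0.26,0,0],[0.26,0,0]])

```text
time: 13.15
eef_pos: [0.5278, 0.2391, 0.152]
tcp_rot: [0.308, 0.636, -0.307, 0.637]
contact_force: [0.4, 2.1, -0.7]
opening: 0.181
```

```bash
python3 - <<'E'
from h import *
s=ctrl.get_state();print(s["wrist_torque"])
plan([0.528,0.2394,0.1515],down(np.radians(23.4)))
E
```

```text
[ 0.33739822 -0.17489809  0.00427161]
t 13.15 pos [0.5278 0.2391 0.152 ] travel [ 0.0005  0.0003 -0.0001] dr [ 0.2632  0.0004 -0.0012] open 0.181 F [ 0.4  2.1 -0.7]
```

Request:
play_rows(claw=[255,255,255,255,255,255,255,255,255,255,255,255,255], travel=[[0,0,0],[0,0,0],[0,0.0001,0],[0,0.0001,0],[0,0.0001,0],[0,0.0001,0],[0,0.0001,0],[0,0.0001,0],[0,0.0001,0],[0,0.0001,0],[0,0.0001,0],[0,0.0001,0],[0,0.0001,0]], dr=[[0.025,0,0],[0.05,0,0],[0.075,0,0],[0.1,0,0],[0.13,0,0],[0.16,0,0],[0.19,0,0],[0.22,0,0],[0.24,0,0],[0.255,0,0],[0.263,0,0],[0.263,0,0],[0.263,0,0]])

```text
time: 14.45
eef_pos: [0.5278, 0.2391, 0.152]
tcp_rot: [0.388, 0.591, -0.388, 0.591]
contact_force: [0.1, 1.7, 0.3]
opening: 0.185
```

```bash
python3 - <<'E'
from h import *
import pickle
d=cam("wrist"); pickle.dump(d,open("w10.pkl","wb"))
cv2.imwrite("pics/w10c.png",cv2.convertScaleAbs(cv2.resize(d["img"][150:300,222:422][:,:,::-1],(800,600),interpolation=cv2.INTER_CUBIC),alpha=1.3))
s=ctrl.get_state();print(s["wrist_torque"],s["dq"].round(3))
plan([0.527,0.240,0.1515],down(np.radians(23.4)))
o=np.array([.527,.2401,.124])
for a in (143.4,113.4,83.4): 
  u,v=proj(d,o+.047*np.array([np.cos(np.radians(a)),np.sin(np.radians(a)),0])); print(a,(u-222)*4,(v-150)*4)
E
```

```text
[ 0.28948776 -0.06228464  0.1310202 ] [ 0.001 -0.     0.002 -0.002  0.001 -0.   ]
t 14.5 pos [0.5278 0.2391 0.152 ] travel [ 0.0005 -0.0004 -0.0012] dr [ 0.0002  0.0003 -0.001 ] open 0.183 F [ 0.3  0.8 -0.6]
143.4 211.91928731345888 188.09115915726738
113.4 401.8473869789559 137.3777350149826
83.4 591.5780285943642 188.46913907028272
```

View pics/w10c.png

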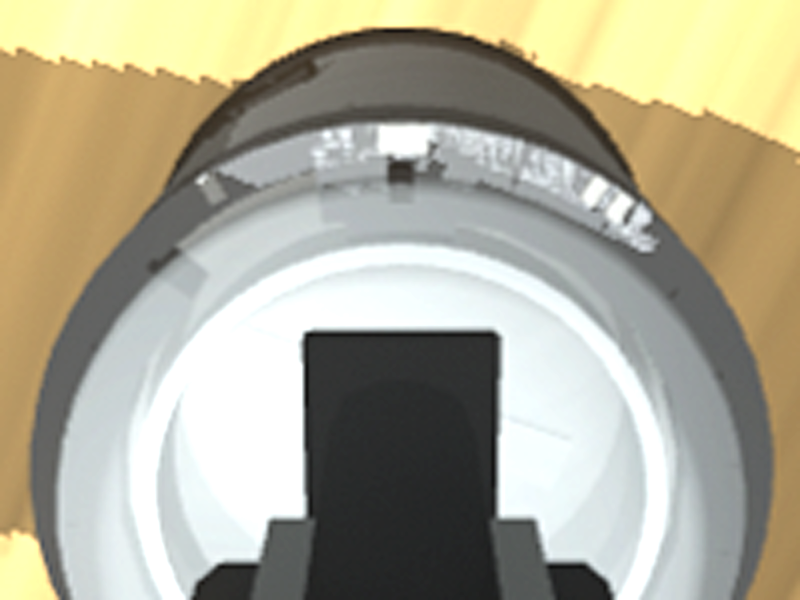

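The ridge at (400,172) points at the long pulse bar at (405,138). The dot is at (210,188) and the double dots at (610,200). The wrist shows 0.13 N m of spring push-back, and the arm is at rest with the grip held. I hand in.

```bash
python3 - <<'E'
from h import *
d=cam("top"); save(d,"tend.png")
s=ctrl.get_state();print(s["eef_pos"],s["opening"],s["contact_force"],s["wrist_torque"])
ctrl.sign_off()
E
```

```text
[0.52783017 0.23911567 0.15198283] 0.17773880467154393 [-0.23374654  1.82294901  0.60537933] [ 0.2953253  -0.08754646  0.11796153]
the job is handed in; nothing more can be done
```

View pics/tend.png

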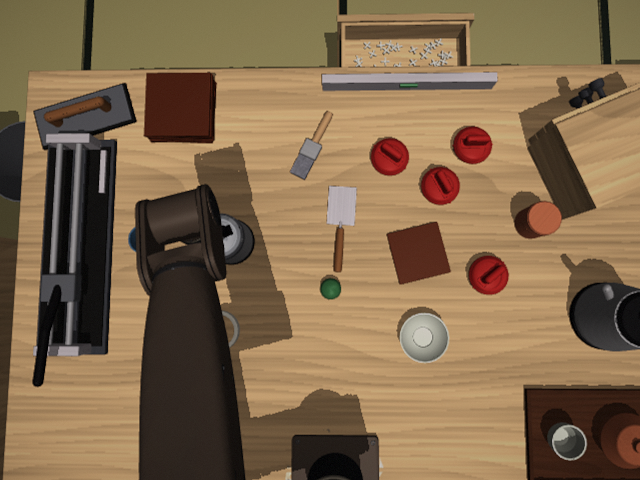

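I lifted the clear lid off the tile with a 35 N grip and set it into the grinder's collar with its lugs in the notches. I then turned it 30° clockwise and handed the job in at about 14.6 s, still gripping and holding.

**Last checks:**
- **Pulse mark:** the lid's ridge points at the long pulse bar, and the tool had turned 30.0° from the notch direction.
- **Ring:** the spring pushes back with about 0.12–0.13 N m. I could not read the ring angle directly.
- **Seat:** the tool stands at z 0.152, which puts the grip bar about 167.5 mm above the grinder's underside. The contact readings I took while seating and turning stayed at or below about 6 N.
- **Grip:** the opening of about 15 mm matches the 16 mm bar.
- **Other things:** in the final top view the tile (now empty) and the other visible things are where they were. The arm hides the cup and part of the tape in that view.

**Disagreements:**
- The cameras differed by about 1 mm on the lid and the grinder. I corrected this with a 1 mm shift along the bar.
- A side force of 3.6 N appeared on seating. I relieved it by moving the tool about 0.6 mm before turning, and about 1–2 N remained at the end.

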